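Reset the tripped linear drive through its slot

TASK

The small linear drive has tripped. Take the screwdriver from its stand, slide its tip along inside the slot of the drive's sloping panel until it drops into the hidden hole of the carriage behind it, and push the trip pin in that hole fully home. Then stand the screwdriver back in its stand, and leave the vials standing where they are.

Things in the scene. Friction and masses are not known exactly. Their poses are not given: they have to be found in the camera images.
- drive_unit: Small linear drive: a fixed grey box (164 mm wide, 80 mm up the slope, 40 mm deep) tilted on a steel foot; its bare aluminium panel slopes 32 degrees from level. Origin: centre of the foot's underside, on the table; z up. The panel faces the body's -x side and up, and its centre stands 68 mm above the origin. The panel is plain but for scale lines and four flat screw heads in its corners.
- slot (a point): Centre of the slot's mouth, in the plane of the panel's outer face. z = the panel's outward normal (32 degrees from vertical), y = along the slot, x = up the slope. The slot is 60 mm long (y -30 to +30 mm) and 8 mm wide, with a bevelled mouth 14 mm wide (bevel 3 mm deep) all round, through the 8 mm thick panel. Slot and hole are deep: the tool must stand within about 10 degrees of the normal.
- slot_floor (a point): Centre of the slot's floor, 8 mm behind the mouth; axes as for the slot. The floor is the smooth black face of the carriage. It has one square hole, 9 x 9 mm, sharp-edged, on the slot's midline, running along -z. Its place along the slot is not known: its centre lies anywhere from y = -20 to +20 mm. In it the tripped pin's head stands 6 mm below the floor.
- trip_pin (a joint): How far the trip pin has been pushed in along the hole, m: 0 = tripped (head 6 mm below the slot's floor), 0.007 = fully home against its stop (head 13 mm below the floor). A friction fit: about 4 N moves it, under 8 N if pushed slowly; it stays where it is left and has no spring.
- driver_grip (a point): The loose screwdriver (60 g, 150 mm long, steel shank, red handle) starts upright in the stand, tip down, leaning 3 degrees at most. This point is on its axis in the handle, 107 mm from the tip and 113 mm above the table at the start; its y axis runs from tip to handle end. The handle is 24 mm across at its widest and reaches from 30 mm below this point to 43 mm above.
- driver_tip (a point): The working tip of the screwdriver, on its axis, 107 mm from the grip point; the shank is 4.4 mm thick with a rounded end. On the way between stand and drive lies a bench balance, roughly 0.1 m high (carry the tip well above it); behind the drive, beyond x = 0.62 m and y from -0.3 to -0.1 m, stands a retort stand over 0.5 m tall (keep the arm on the near side of it).
- stand_mouth (a point): Fixed grey block, 70 x 70 x 66 mm, on a rubber foot 82 mm square and 6 mm thick. This point is the centre of the mouth of its one upright hole, on the block's top, 66 mm above the table. The hole is 7 mm wide and 60 mm deep with a bevelled mouth 15 mm wide (bevel 4 mm deep); the screwdriver stands in it on its tip, the handle's lower end about 17 mm above the block.
- vial_1: Bystander: loose upright glass vial, 24 mm across, 54 mm high, near the stand; origin at the centre of its underside, z up.
- vial_2: Bystander: loose upright glass vial, 24 mm across, 54 mm high, behind the drive; origin at the centre of its underside, z up.

How it is judged:
On the way, in this order (a step that is already met when the one before it is completed fails the run):
1. the screwdriver's tip is lifted clear of its stand (height (world z) of driver_tip above 0.075 m), for 0.1 s.
2. the trip pin is pushed home by the screwdriver's tip down in the hole (value of joint trip_pin above 0.006 m and z of driver_tip in the frame of slot below -0.018 m), for 0.1 s.
At the end, for the whole second after the job is handed in: The trip pin is home (at least 6 of its 7 mm); the screwdriver stands in its stand again, tip down in the hole (over 50 mm deep), within 8 degrees of upright (value of joint trip_pin above 0.006 m and horizontal distance between driver_tip and stand_mouth below 0.008 m and z of driver_tip in the frame of stand_mouth below -0.05 m and angle between driver_grip's own y axis and vertical below 0.15 rad); the robot touches nothing.
It fails at once if a vial is tipped or shifted by more than 20 mm (distance of any of vial_1, vial_2 from where it was at the start of the episode above 0.02 m or angle between any of vial_1, vial_2's own z axis and vertical above 0.4 rad).
It also fails if it takes over 64 s, if anything falls off the work surface, if the arm or the gripper's body presses on something with over 40 N, if the wrist force passes 120 N, or if a joint passes its speed limit or range.

ROBOT

A 6-joint arm with a two-finger parallel gripper is mounted at the origin on a cart in front of the work surface, level with it; the furniture and walls round the work are solid. World frame = base frame: x ahead of the robot, y to its left, z up, the work surface at z = 0. Lengths are in m, angles in rad, forces in N, time in s.
With the tool pointing down it reaches from about 0.375 to 0.9 m from the base axis. Payload 3.1 kg.
Tool frame: the origin (TCP) lies on the centre line of the jaws, within the pads' length; the fingertips stand 8 mm ahead of it and the grasp point (between the pads) lies 11 mm behind it; z points along the fingers, y is the line along which they close (so a half turn about z gives the same grasp; the last joint's range is limited). The gripper opens to 85 mm and grips with 20 to 120 N. Pads are 22 mm wide; open, the fingers measure 114 mm over their backs; the gripper's body (76 mm by 85 mm) begins 54 mm behind the grasp point. The pads swing forward as they close: fully open they stand 13 mm farther back than shut.
Start: joints at [-1.47, 0.527, 1.433, -0, 1.181, -0.178], TCP at [0.173, -0.601, 0.239] pointing down, gripper open.
Joint ranges: [-3.08, 3.08], [-0.75, 2.2], [0.22, 2.44], [-1.43, 4.57], [0, 2.65], [-2.85, 2.85]. Speed limits (rad/s): [2.79, 2.79, 3.14, 3.14, 3.14, 3.14].

INTERFACE

Orientations are given as a unit quaternion [x, y, z, w].
In Python, from station import * gives the robot as it stands.
- The arm moves only by the tool play_rows, never from a script. Its argument "rows" is a list of rows, each a list of 3 entries, a list of its own where there are three numbers: the turn, a rotation vector about the tool's x, y, z in degrees, then the shift along the tool's x, y, z in mm, then the closure, from 0 (fully open) to 1 (shut). In form: [[[ax, ay, az], [dx, dy, dz], jaw], ...]. A call has 1 to 12 rows; each row shifts and turns the commanded pose from where the row before left it, along the tool's axes as they then stand; what a row does not reach is not made up. A row lasts 1/12 s, in which the tool goes at most 41.7 mm and 7.16 degrees, less where a joint would pass 70% of its speed; a pose out of reach is approached as far as the arm can. A call with a gripper value outside its range is refused whole. The fingers move at their own pace and stop on an object; "grip_force" is the grip in N (left out, the last holds). Time passes only in rows, so rows that do not move let the fingers close. It gives the time, the measured TCP pose, the force, the opening and the grip force at its end, in the units of the state.
- sense(): the state, without advancing time (a new reading comes with each control period).
- snapshot(name): name is "scene" or "side" or "wrist"; returns (picture, depth): 420x560x3 uint8, red, green, blue; 420x560 float32, m along the optical axis (not along the pixel's ray), 0 where there is no reading.
- get_calibration(name): a dict with "vfov" (degrees; the focal length in pixels is half the picture's height over the tangent of half this angle, whatever the lens; pixels are square), "cx", "cy" (the principal point, pixels), "xyz" and "attitude" of the camera in the world. Camera axes: x right, y down, z forward; pixel columns grow to the right and rows downward; lengths in m; the calibration is good to about 2 mm. The wrist camera is an equidistant fisheye: a pixel r from the principal point sees the ray r / f radians off the axis. A picture is of the moment at which its call begins: read the wrist's pose just before it. get_calibration takes no time and is no camera call; for the wrist camera it gives the pose at the moment of the call.
- sign_off(): hands the job in; it is judged then, once.
The state is a dict: "t": time; "q": joint angles; "qd": joint speeds; "tau": joint torques, N m; "tcp_pos": TCP position; "tool_rot": TCP orientation; "force": force on the tool from outside, world axes, zero at the start; "ft_torque": the same for the moment, N m; "finger_gap": opening from 0.0 (shut) to 1.0 (fully open); "gripper_force": force on a finger pad.
Only numpy, scipy, OpenCV 4.12 (cv2) and the standard library are available. Lean on these libraries where they do the work, as an engineer would, in place of code of your own. Each camera call takes 0.05 s, during which the arm holds its last target. There are 200 camera calls.

## Working session

There is one attempt and no reset: what is moved stays moved. The work goes in short steps, Python scripts to look and compute and a tool call to move; the robot and the scene stay as the last step left them, time stands still between calls to the robot, and variables do not carry over. Pictures are saved under pics/ and viewed, at most 10 in all, crops included, and the job is handed in when it is done.

Besides the shell and the picture viewer there is one more tool, called after "Emit:" as a command line: name --argument value ..., lists and objects as JSON in quotes. play_rows: Moves the arm, as the interface text tells. Its arguments: {"type":"object","properties":{"rows":{"type":"array","items":{"type":"array"}},"grip_force":{"type":"number"}},"required":["rows"]}

```bash
ls; mkdir -p pics; python3 - <<'E'
from station import *
import cv2, numpy as np
s=sense(); print(s['t'],s['tcp_pos'],s['tool_rot'],s['finger_gap'])
for n in ['scene','side']:
    c=get_calibration(n); print(n,c)
    p,d=snapshot(n); cv2.imwrite(f'pics/{n}0.png',p[:,:,::-1]); np.savez(f'pics/{n}0.npz',p=p,d=d)
print(get_calibration('wrist'))
a=cv2.imread('pics/scene0.png'); 
E
```

```text
pics
0.0 [ 0.17257795 -0.5999737   0.23833122] [ 9.90226494e-01  1.39464363e-01  4.59392225e-05 -1.08656043e-03] 1.0054313949542746
scene {'vfov': 45.69434810196818, 'cx': 278.45095337941757, 'cy': 212.19155551937266, 'xyz': array([0.12189678, 0.65000491, 0.92628089]), 'attitude': array([-0.21446039,  0.90624565, -0.35299686,  0.09010427])}
side {'vfov': 51.66643282456813, 'cx': 285.5576690149561, 'cy': 210.61504609222177, 'xyz': array([ 0.36204997, -0.95215126,  0.4996204 ]), 'attitude': array([ 0.82980057, -0.07160646,  0.04094217, -0.55193049])}
{'vfov': 65.70646984690485, 'cx': 283.30973840117616, 'cy': 209.7019039550837, 'xyz': array([ 0.2384067 , -0.58170283,  0.37337023]), 'attitude': array([ 0.79135987, -0.59588769, -0.08286682,  0.10863018])}
```

View pics/scene0.png

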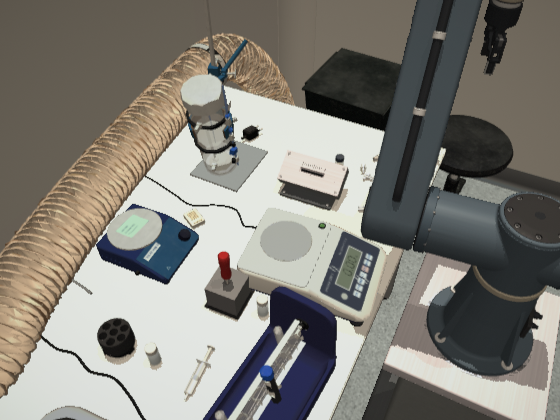

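View pics/side0.png

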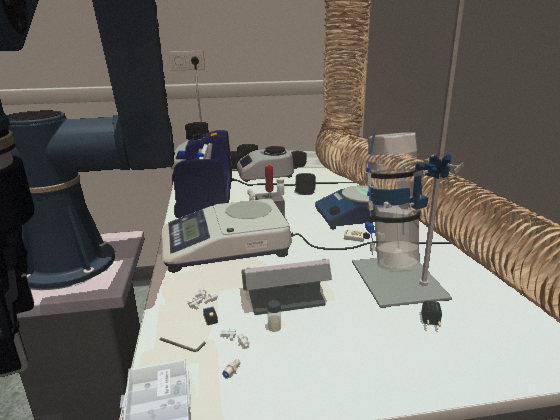

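```bash
cat > h.py <<'E'
import numpy as np, cv2
from scipy.spatial.transform import Rotation as R
from station import *
def cloud(c,d):
    "world points per pixel for a pinhole camera"
    f=d.shape[0]/2/np.tan(np.radians(c['vfov'])/2)
    v,u=np.mgrid[:d.shape[0],:d.shape[1]]
    P=np.stack([(u-c['cx'])/f*d,(v-c['cy'])/f*d,d],-1)
    return P@R.from_quat(c['attitude']).as_matrix().T+c['xyz']
def ray(c,u,v):
    f=210/np.tan(np.radians(c['vfov'])/2)
    r=np.array([(u-c['cx'])/f,(v-c['cy'])/f,1.])
    return R.from_quat(c['attitude']).as_matrix()@r
def on_z(c,u,v,z):
    r=ray(c,u,v); return c['xyz']+r*(z-c['xyz'][2])/r[2]
E
python3 - <<'E'
from h import *
A={}
for n in ['scene','side']:
    z=np.load(f'pics/{n}0.npz'); c=get_calibration(n); W=cloud(c,z['d']); A[n]=(z['p'],W,c)
    p=z['p'].astype(int)
    m=((p[...,0]>120)&(p[...,1]<60)&(p[...,2]<60)).astype(np.uint8)
    nn,l,st,ce=cv2.connectedComponentsWithStats(m); 
    i=1+st[1:,4].argmax(); print(n,'red',st[i],ce[i],np.median(W[l==i],0)); 
    v,u=np.where(l==i); print(W[l==i].min(0),W[l==i].max(0))
p,W,c=A['scene']
for nm,uv in dict(stand=[(215,285),(238,291),(223,297),(246,283)],drive=[(285,165),(300,165),(340,180),(335,160),(310,160)],v1=[(263,297)],back=[(339,158)],table=[(220,190),(300,260)],balance=[(280,235)]).items():
    for u,v in uv: print(nm,u,v,W[v,u].round(4))
p2,W2,c2=A['side']
for u,v in [(274,305),(274,320),(260,275),(320,275)]: print('side',u,v,W2[v,u].round(4))
a=cv2.resize(p[130:220,260:380,::-1],None,fx=6,fy=6,interpolation=cv2.INTER_CUBIC)
cv2.imwrite('pics/crop1.png',a)
E
```

```text
scene red [218 252  11   8  67] [222.85074627 255.49253731] [0.49737814 0.16956945 0.1555088 ]
[0.12189678 0.15999102 0.15187887] [0.5075411  0.65000491 0.92628089]
side red [266 165   6   4  16] [268.5 166.5] [0.49752409 0.1621336  0.157553  ]
[0.48998951 0.15735027 0.15412408] [0.50394804 0.17395867 0.15884862]
stand 215 285 [0.5154 0.1877 0.0664]
stand 238 291 [0.4659 0.1784 0.0647]
stand 223 297 [0.4874 0.2029 0.0614]
stand 246 283 [0.4638 0.1495 0.0572]
drive 285 165 [ 0.5493 -0.2072  0.0678]
drive 300 165 [ 0.5132 -0.2209  0.071 ]
drive 340 180 [ 0.4015 -0.2172  0.0682]
drive 335 160 [ 0.4521 -0.3123  0.0395]
drive 310 160 [ 0.4923 -0.2355  0.0845]
v1 263 297 [0.4181 0.1598 0.0496]
back 339 158 [ 0.4399 -0.3075  0.055 ]
table 220 190 [ 6.938e-01 -1.113e-01 -4.000e-04]
table 300 260 [0.3826 0.0566 0.0747]
balance 280 235 [0.4452 0.0271 0.0931]
side 274 305 [ 0.4412 -0.3231  0.0551]
side 274 320 [ 0.44   -0.3276  0.0269]
side 260 275 [ 0.4249 -0.2565  0.0777]
side 320 275 [ 0.5391 -0.258   0.066 ]
```

View pics/crop1.png

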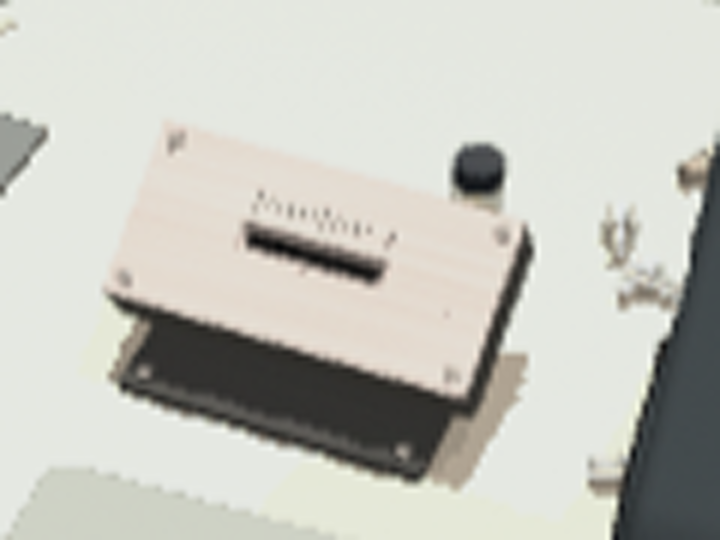

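```bash
python3 - <<'E'
from h import *
A={n:(lambda z,c:(z['p'],cloud(c,z['d']),c))(np.load(f'pics/{n}0.npz'),get_calibration(n)) for n in ['scene','side']}
p,W,c=A['scene']
cor=np.array([(165,122),(530,228),(470,400),(108,292)])/6+[260,130]
m=np.zeros(p.shape[:2],np.uint8); cv2.fillConvexPoly(m,cor.astype(int),1); m=cv2.erode(m,np.ones((3,3)))
bright=p.min(2)>150
P=W[(m>0)&bright]; P=P[np.isfinite(P).all(1)]
for _ in range(4):
    o=P.mean(0); n=np.linalg.svd(P-o)[2][2]; n*=np.sign(n[2]); r=(P-o)@n; P=P[abs(r)<max(2*r.std(),.0015)]
print('plane',o,n,'tilt',np.degrees(np.arccos(n[2])),r.std())
def hit(u,v): 
    d=ray(c,u,v); return c['xyz']+d*((o-c['xyz'])@n)/(d@n)
C=np.array([hit(*q) for q in cor]); print('corners',C.round(4),'centre',C.mean(0).round(4)); print(np.linalg.norm(C-np.roll(C,-1,0),axis=1))
D=[hit(u,v) for v,u in zip(*np.where((m>0)&(p.max(2)<90)))]; D=np.array(D); print(len(D),D.mean(0))
for n,(p,W,c) in A.items():
    h=cv2.cvtColor(p,cv2.COLOR_RGB2HSV); q=((h[...,0]<8)|(h[...,0]>172))&(h[...,1]>150)&(h[...,2]>60)&(np.linalg.norm(W-[.495,.165,.13],axis=2)<.06)
    print(n,q.sum()); 
    for lo in (.1,.12,.14,.152): 
        s=W[q&(W[...,2]>lo)&(W[...,2]<lo+.01)]; print(lo,len(s),s.mean(0).round(4),s.min(0).round(3),s.max(0).round(3)) if len(s) else 0
# stand top
p,W,c=A['scene']
t=(abs(W[...,2]-.066)<.003)&(np.hypot(W[...,0]-.49,W[...,1]-.17)<.06); s=W[t]; print('top',len(s),cv2.minAreaRect((s[:,:2]*1000).astype(np.float32)))
# heights round the stand
for n,(p,W,c) in A.items():
    d=np.hypot(W[...,0]-.495,W[...,1]-.165); g=(d>.05)&(d<.16)&(W[...,2]>.09); s=W[g]
    a=np.degrees(np.arctan2(s[:,1]-.165,s[:,0]-.495))//30*30
    for k in np.unique(a): e=s[a==k]; print(n,k,len(e),'maxz',e[:,2].max().round(3),'mind',d[g][a==k].min().round(3))
E
```

```text
plane [ 0.47245753 -0.20890051  0.06989413] [ 0.03519167 -0.68018281  0.7321973 ] tilt 42.92908091734559 0.020824818635621137
corners [[-1.6974  4.3605  4.419 ]
 [-1.3789  5.6157  5.5697]
 [ 0.2406  0.2814  0.5365]
 [ 0.3132  0.2843  0.5357]] centre [-0.6306  2.6355  2.7652]
[1.73241461 7.5106636  0.07266538 5.97813245]
49 [ 0.48954041 -0.24402411  0.03644462]
scene 250
0.1 32 [0.4929 0.1751 0.1051] [0.487 0.165 0.1  ] [0.502 0.179 0.11 ]
0.12 19 [0.493  0.1761 0.1241] [0.487 0.171 0.12 ] [0.5   0.18  0.129]
0.14 34 [0.493  0.1774 0.1453] [0.486 0.169 0.14 ] [0.502 0.182 0.15 ]
0.152 78 [0.4967 0.1707 0.1553] [0.487 0.161 0.152] [0.508 0.18  0.159]
side 49
0.14 17 [0.4979 0.1584 0.1461] [0.489 0.155 0.141] [0.507 0.165 0.15 ]
0.152 26 [0.4973 0.1622 0.1563] [0.488 0.156 0.152] [0.507 0.174 0.159]
top 797 ((487.49969482421875, 164.43875122070312), (91.41571044921875, 81.03295135498047), 2.7551305294036865)
scene -150.0 275 maxz 0.096 mind 0.093
scene -120.0 359 maxz 0.095 mind 0.092
scene 150.0 481 maxz 0.178 mind 0.125
side -150.0 145 maxz 0.095 mind 0.097
side -120.0 213 maxz 0.095 mind 0.091
side 150.0 430 maxz 0.178 mind 0.124
```

```bash
cat >> h.py <<'E'
def plan(pos,rot,n):
    "rows (turn deg, shift mm in tool axes) for n equal steps of a straight move; rot: target Rotation; first row's numbers"
    s=sense(); R0=R.from_quat(s['tool_rot']); w=(R0.inv()*rot).as_rotvec()/n
    d=(np.array(pos)-s['tcp_pos'])/n
    for k in range(n): print(np.degrees(w).round(2).tolist(),((R0*R.from_rotvec(w*(k+.5))).inv().apply(d)*1000).round(1).tolist())
E
python3 - <<'E'
from h import *
z=np.load('pics/scene0.npz'); p=z['p']; c=get_calibration('scene'); W=cloud(c,z['d'])
cor=np.array([(165,122),(530,228),(470,400),(108,292)])/6+[260,130]
m=np.zeros(p.shape[:2],np.uint8); cv2.fillConvexPoly(m,cor.astype(int),1); me=cv2.erode(m,np.ones((5,5)))
P=W[(me>0)&(p.min(2)>150)]; P=P[(np.linalg.norm(P-[.475,-.22,.068],axis=1)<.11)]
for _ in range(8):
    o=np.median(P,0); n=np.linalg.svd(P-P.mean(0))[2][2]; n*=np.sign(n[2]); r=(P-P.mean(0))@n; o=P.mean(0); P=P[abs(r)<max(2*r.std(),.0015)]
print(len(P),'plane',o,n,'tilt',np.degrees(np.arccos(n[2])),r.std())
def hit(u,v): 
    d=ray(c,u,v); return c['xyz']+d*((o-c['xyz'])@n)/(d@n)
C=np.array([hit(*q) for q in cor]); print('corners',C.round(4),'centre',C.mean(0).round(4)); print(np.linalg.norm(C-np.roll(C,-1,0),axis=1))
D=np.array([hit(u,v) for v,u in zip(*np.where((me>0)&(p.max(2)<90)))]); print(len(D),D.mean(0))
e=C[1]-C[0]; print('slot yaw',np.degrees(np.arctan2(e[1],e[0])))
top=p.min(2)*0; t=(abs(W[...,2]-.066)<.002)&(np.hypot(W[...,0]-.49,W[...,1]-.17)<.06); t=cv2.morphologyEx(t.astype(np.uint8),cv2.MORPH_OPEN,np.ones((3,3)))
s=W[t>0]; print(len(s),s.min(0),s.max(0),cv2.minAreaRect((s[:,:2]*1000).astype(np.float32)))
Rt=R.from_matrix(np.array([[0,1,0],[1,0,0],[0,0,-1]]).T); print('y->+x',end=' '); 
print((R.from_quat(sense()['tool_rot']).as_matrix()).round(2))
E
```

```text
1197 plane [ 0.4726846  -0.21185636  0.06728823] [-0.02450464  0.52226372  0.85243189] tilt 31.522831228525973 0.0018224066930486165
corners [[ 0.5588 -0.241   0.0876]
 [ 0.3932 -0.2476  0.0869]
 [ 0.3898 -0.1819  0.0466]
 [ 0.5528 -0.1739  0.0464]] centre [ 0.4737 -0.2111  0.0669]
[0.16570895 0.07716557 0.16323172 0.07894478]
49 [ 0.4765288  -0.21244691  0.06776056]
slot yaw -177.7014836737732
263 [0.46335871 0.13506515 0.06400323] [0.53190153 0.20312377 0.06798957] ((497.05535888671875, 168.69168090820312), (67.7065200805664, 68.6588134765625), 88.78412628173828)
y->+x [[ 0.96  0.28 -0.  ]
 [ 0.28 -0.96  0.  ]
 [ 0.   -0.   -1.  ]]
```

```bash
python3 - <<'E'
from h import *
Rd=R.from_matrix(np.array([[0,1,0],[1,0,0],[0,0,-1]]))
print(Rd.as_matrix())
plan([.45,-.15,.30],Rd,16)
E
```

```text
[[ 0.  1.  0.]
 [ 1.  0.  0.]
 [ 0.  0. -1.]]
[-0.01, -0.01, -4.62] [25.3, -21.2, -3.8]
[-0.01, -0.01, -4.62] [26.9, -19.1, -3.8]
[-0.01, -0.01, -4.62] [28.4, -16.9, -3.8]
[-0.01, -0.01, -4.62] [29.7, -14.6, -3.8]
[-0.01, -0.01, -4.62] [30.7, -12.1, -3.8]
[-0.01, -0.01, -4.62] [31.6, -9.6, -3.8]
[-0.01, -0.01, -4.62] [32.3, -7.0, -3.8]
[-0.01, -0.01, -4.62] [32.8, -4.4, -3.8]
[-0.01, -0.01, -4.62] [33.0, -1.7, -3.8]
[-0.01, -0.01, -4.62] [33.0, 0.9, -3.8]
[-0.01, -0.01, -4.62] [32.8, 3.6, -3.8]
[-0.01, -0.01, -4.62] [32.5, 6.2, -3.8]
[-0.01, -0.01, -4.62] [31.8, 8.8, -3.8]
[-0.01, -0.01, -4.62] [31.0, 11.4, -3.8]
[-0.01, -0.01, -4.62] [30.0, 13.8, -3.8]
[-0.01, -0.01, -4.62] [28.8, 16.2, -3.8]
```

Emit:
play_rows --rows '[[[0,0,-4.6],[25,-21,-4],0],[[0,0,-4.6],[27,-19,-4],0],[[0,0,-4.6],[28,-17,-4],0],[[0,0,-4.6],[30,-15,-4],0],[[0,0,-4.6],[31,-12,-4],0],[[0,0,-4.6],[32,-10,-4],0],[[0,0,-4.6],[32,-7,-4],0],[[0,0,-4.6],[33,-4,-4],0],[[0,0,-4.6],[33,-2,-4],0],[[0,0,-4.6],[33,1,-4],0],[[0,0,-4.6],[33,4,-4],0],[[0,0,-4.6],[32,6,-4],0]]'

```text
t: 1.1
tcp_pos: [0.3954, -0.2705, 0.2873]
tool_rot: [0.812, 0.584, 0.0, -0.0]
force: [0.1, -0.2, -0.6]
finger_gap: 1.002
gripper_force: 0.0
```

Emit:
play_rows --rows '[[[0,0,-4.6],[32,9,-4],0],[[0,0,-4.6],[31,11,-4],0],[[0,0,-4.6],[30,14,-4],0],[[0,0,-4.6],[29,16,-4],0],[[0,0,0],[0,0,0],0],[[0,0,0],[0,0,0],0]]'

```text
t: 1.6
tcp_pos: [0.4697, -0.1612, 0.3032]
tool_rot: [0.708, 0.706, -0.0, -0.0]
force: [0.1, -1.0, 0.7]
finger_gap: 0.996
gripper_force: 0.0
```

```bash
python3 - <<'E'
from h import *
s=sense(); print(s['t'],s['tcp_pos'],R.from_quat(s['tool_rot']).as_matrix().round(3),s['q'].round(2) if hasattr(s['q'],'round') else s['q'])
c=get_calibration('wrist'); print(c['xyz'],R.from_quat(c['attitude']).as_matrix().round(3))
p,d=snapshot('wrist'); cv2.imwrite('pics/w1.png',p[:,:,::-1]); np.savez('pics/w1.npz',p=p,d=d,xyz=c['xyz'],att=c['attitude'])
E
```

```text
1.6 [ 0.46965173 -0.16121034  0.30318614] [[ 0.003  1.    -0.   ]
 [ 1.    -0.003 -0.   ]
 [-0.    -0.    -1.   ]] [-0.56  0.28  1.67 -0.    1.2  -0.55]
[ 0.46955855 -0.09275817  0.43810317] [[ 1.    -0.003 -0.001]
 [-0.003 -0.962 -0.272]
 [ 0.     0.272 -0.962]]
```

View pics/w1.png

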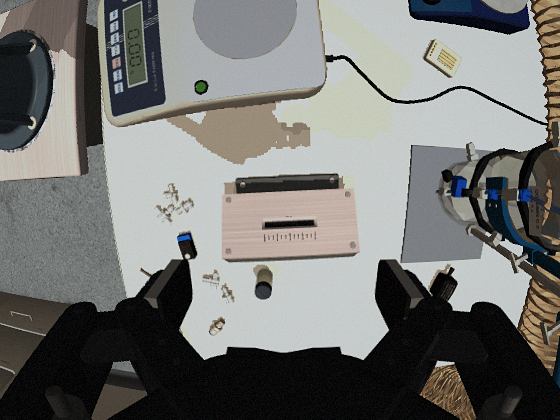

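```bash
cat >> h.py <<'E'
def fray(c,u,v):
    "fisheye (equidistant) pixel -> world ray"
    f=210/np.tan(np.radians(c['vfov'])/2); x,y=np.asarray(u,float)-c['cx'],np.asarray(v,float)-c['cy']; r=np.hypot(x,y)+1e-9; a=r/f
    return np.stack([x/r*np.sin(a),y/r*np.sin(a),np.cos(a)],-1)@R.from_quat(c['attitude']).as_matrix().T
E
cat > panel.py <<'E'
from h import *
import sys
def measure(name,seed,lo=150):
    z=np.load(name); p=z['p']; c=dict(get_calibration('wrist'),xyz=z['xyz'],attitude=z['att'])
    t=np.radians(32); o=np.array([.4737,-.2111,.0669])
    hsv=cv2.cvtColor(p,cv2.COLOR_RGB2HSV)
    m=((p[...,0].astype(int)-p[...,2]>12)&(p[...,0]>lo)).astype(np.uint8)
    _,l=cv2.connectedComponents(m); m=(l==l[seed[1],seed[0]]).astype(np.uint8)
    k=max(cv2.findContours(m,0,2)[0],key=cv2.contourArea)
    fill=np.zeros_like(m); cv2.drawContours(fill,[k],-1,1,-1); inner=cv2.erode(fill,np.ones((9,9)))
    yaw=np.radians(2.6); ey=np.array([np.cos(yaw),np.sin(yaw),0]); h=np.array([-np.sin(yaw),np.cos(yaw),0]); n=h*np.sin(t)+np.array([0,0,np.cos(t)]); ex=np.cross(ey,n)
    def loc(u,v):
        r=fray(c,u,v); P=c['xyz']+r*(((o-c['xyz'])@n)/(r@n))[:,None]; return np.stack([(P-o)@ex,(P-o)@ey],1)*1000
    q=loc(k[:,0,0],k[:,0,1]).astype(np.float32); rr=cv2.minAreaRect(q); print('panel in (upslope,along) mm',rr)
    d=((p.max(2)<60)&(inner>0)).astype(np.uint8); _,l,st,ce=cv2.connectedComponentsWithStats(d); i=1+st[1:,4].argmax(); v,u=np.where(l==i)
    q=loc(u,v); print('slot px',st[i],'rect',cv2.minAreaRect(q.astype(np.float32)),q.min(0),q.max(0))
    print('ex',ex.round(4),'ey',ey.round(4),'n',n.round(4)); return z,c
E
python3 - <<'E'
from panel import *
z,c=measure('pics/w1.npz',(240,240))
# 3D depth check: panel plane from wrist depth
d=z['d']; v,u=np.mgrid[195:252:3,228:350:4]; v,u=v.ravel(),u.ravel(); r=fray(c,u,v); ax=R.from_quat(c['attitude']).as_matrix()[:,2]
P=c['xyz']+r*(d[v,u]/(r@ax))[:,None]
for _ in range(6):
    o=P.mean(0); n=np.linalg.svd(P-o)[2][2]; n*=np.sign(n[2]); e=(P-o)@n; P=P[abs(e)<max(2*e.std(),.001)]
print(o,n,e.std(),'z at ref',o[2]-((np.array([.4737,-.2111])-o[:2])@n[:2])/n[2])
E
```

```text
panel in (upslope,along) mm ((-5.789432525634766, 3.7710189819335938), (97.15025329589844, 166.49635314941406), 0.012916093692183495)
slot px [265 220  49   8 265] rect ((3.939500570297241, 2.257791519165039), (6.663854598999023, 57.71947479248047), 0.05579803138971329) [  0.58523655 -26.59923295] [ 7.2878852  31.11576266]
ex [ 0.0385 -0.8472  0.5299] ey [0.999  0.0454 0.    ] n [-0.024   0.5294  0.848 ]
[ 0.47442475 -0.21238673  0.06795404] [-0.02359561  0.52900409  0.84829118] 0.0006286068131880739 z at ref 0.06713146586443404
```

Emit:
play_rows --rows '[[[0,0,0],[33,2.7,2],0],[[0,0,0],[33,2.7,2],0],[[0,0,0],[33,2.7,2],0],[[0,0,0],[33,2.7,2],0],[[0,0,0],[33,2.7,2],0],[[0,0,0],[33,2.7,2],0],[[0,0,0],[33,2.7,2],0],[[0,0,0],[33,2.7,2],0],[[0,0,0],[33,2.7,2],0],[[0,0,0],[33,2.7,2],0],[[0,0,0],[0,0,0],0],[[0,0,0],[0,0,0],0]]'

```text
t: 2.65
tcp_pos: [0.4982, 0.167, 0.2827]
tool_rot: [0.709, 0.705, -0.001, -0.0]
force: [-0.4, -0.7, 0.1]
finger_gap: 0.999
gripper_force: 0.0
```

```bash
python3 - <<'E'
from h import *
s=sense(); print(s['t'],s['tcp_pos'],R.from_quat(s['tool_rot']).as_matrix().round(3))
c=get_calibration('wrist')
p,d=snapshot('wrist'); cv2.imwrite('pics/w2.png',p[:,:,::-1]); np.savez('pics/w2.npz',p=p,d=d,xyz=c['xyz'],att=c['attitude'])
v,u=np.mgrid[:420,:560]; r=fray(c,u.ravel(),v.ravel()); ax=R.from_quat(c['attitude']).as_matrix()[:,2]
W=(c['xyz']+r*(d.ravel()/(r@ax))[:,None]).reshape(420,560,3)
h=cv2.cvtColor(p,cv2.COLOR_RGB2HSV); q=((h[...,0]<8)|(h[...,0]>172))&(h[...,1]>120)&(h[...,2]>50)&(np.hypot(W[...,0]-.497,W[...,1]-.169)<.05)
print(q.sum())
for lo in (.09,.1,.11,.12,.13,.14,.15):
    t=W[q&(W[...,2]>lo)&(W[...,2]<lo+.01)]; print(lo,len(t),t.mean(0).round(4),t.min(0).round(4),t.max(0).round(4)) if len(t) else 0
t=((abs(W[...,2]-.066)<.003)&(np.hypot(W[...,0]-.497,W[...,1]-.169)<.06)).astype(np.uint8); t=cv2.morphologyEx(t,cv2.MORPH_OPEN,np.ones((3,3)))
w=W[t>0]; print('stand',len(w),w.min(0),w.max(0),cv2.minAreaRect((w[:,:2]*1000).astype(np.float32)))
v,u=np.where(q); print('red px',u.min(),u.max(),v.min(),v.max())
E
```

```text
2.65 [0.49815148 0.16695413 0.28265887] [[ 0.006  1.    -0.001]
 [ 1.    -0.006 -0.001]
 [-0.001 -0.001 -1.   ]]
805
0.09 25 [0.4957 0.1771 0.0975] [0.4874 0.172  0.0953] [0.5065 0.1789 0.0999]
0.1 68 [0.4979 0.1757 0.1047] [0.4876 0.1694 0.1002] [0.5074 0.1785 0.11  ]
0.11 21 [0.4969 0.1764 0.1138] [0.4898 0.1704 0.11  ] [0.5062 0.1778 0.1189]
0.12 13 [0.4966 0.178  0.1261] [0.4903 0.1765 0.1219] [0.5031 0.1788 0.1289]
0.13 29 [0.4964 0.1784 0.1362] [0.4879 0.1754 0.1304] [0.5046 0.1794 0.1399]
0.14 63 [0.4971 0.1776 0.1452] [0.4853 0.1698 0.1403] [0.5078 0.1797 0.15  ]
0.15 584 [0.4968 0.169  0.1557] [0.4858 0.1566 0.1504] [0.5077 0.1794 0.158 ]
stand 3149 [0.45063852 0.11779897 0.0632856 ] [0.53337626 0.20412237 0.0687809 ] ((491.0394592285156, 159.99546813964844), (83.1763916015625, 85.27828216552734), 2.6238787174224854)
red px 269 295 177 214
```

View pics/w2.png

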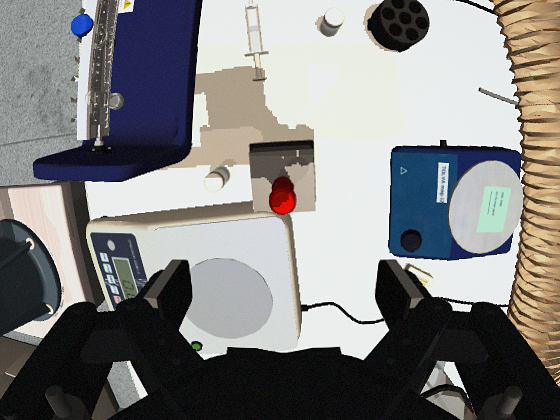

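Emit:
play_rows --rows '[[[0,0,0],[2,-1.4,30],0.3],[[0,0,0],[0,0,30],0.3],[[0,0,0],[0,0,30],0.3],[[0,0,0],[0,0,30],0.3],[[0,0,0],[0,0,25],0.3],[[0,0,0],[0,0,18],0.3],[[0,0,0],[0,0,12],0.3],[[0,0,0],[0,0,5],0.3],[[0,0,0],[0,0,0],0.3],[[0,0,0],[0,0,0],0.3]]'

```text
t: 3.53
tcp_pos: [0.4975, 0.1679, 0.1037]
tool_rot: [0.71, 0.704, 0.0, 0.0]
force: [-0.1, 0.1, 0.4]
finger_gap: 0.698
gripper_force: 0.0
```

Emit:
play_rows --grip_force 90 --rows '[[[0,0,0],[1,-0.7,1.5],0.5],[[0,0,0],[0,0,0],0.6],[[0,0,0],[0,0,0],1],[[0,0,0],[0,0,0],1],[[0,0,0],[0,0,0],1],[[0,0,0],[0,0,0],1],[[0,0,0],[0,0,0],1],[[0,0,0],[0,0,0],1]]'

```text
t: 4.2
tcp_pos: [0.497, 0.1703, 0.1024]
tool_rot: [0.709, 0.705, 0.001, 0.001]
force: [0.5, -0.9, 5.8]
finger_gap: 0.253
gripper_force: 87.8
```

Emit:
play_rows --rows '[[[0,0,0],[0,0,-5],1],[[0,0,0],[0,0,-10],1],[[0,0,0],[0,0,-20],1],[[0,0,0],[0,0,-25],1],[[0,0,0],[0,0,-30],1],[[0,0,0],[0,0,-30],1],[[0,0,0],[0,0,-30],1],[[0,0,0],[0,0,-20],1],[[0,0,0],[0,0,0],1],[[0,0,0],[0,0,0],1]]'

```text
t: 5.03
tcp_pos: [0.4962, 0.1702, 0.273]
tool_rot: [0.709, 0.705, 0.001, 0.001]
force: [-0.2, 0.6, -0.9]
finger_gap: 0.254
gripper_force: 88.5
```

```bash
cat >> h.py <<'E'
S=np.array([.4763,-.2131,.0682]); ex=np.array([.0385,-.8472,.5299]); ey=np.array([.999,.0454,0]); n=np.array([-.024,.5294,.848])
Rs=R.from_matrix(np.stack([np.cross(ey,-n),ey,-n],1))
E
python3 - <<'E'
from h import *
s=sense(); print(s['t'],s['tcp_pos'],s['finger_gap'],s['force'],s['gripper_force'])
plan(S+n*.171,Rs,14)
E
```

```text
5.0333 [0.49615392 0.17020988 0.27302949] 0.2543968635501673 [-0.16432837  0.64467205 -0.86917109] 88.50422446470475
[-0.05, -2.29, -0.21] [-20.8, -1.6, 4.7]
[-0.05, -2.29, -0.21] [-20.6, -1.7, 5.5]
[-0.05, -2.29, -0.21] [-20.4, -1.8, 6.3]
[-0.05, -2.29, -0.21] [-20.1, -1.9, 7.1]
[-0.05, -2.29, -0.21] [-19.8, -1.9, 7.9]
[-0.05, -2.29, -0.21] [-19.5, -2.0, 8.7]
[-0.05, -2.29, -0.21] [-19.1, -2.1, 9.5]
[-0.05, -2.29, -0.21] [-18.7, -2.2, 10.2]
[-0.05, -2.29, -0.21] [-18.3, -2.3, 11.0]
[-0.05, -2.29, -0.21] [-17.8, -2.3, 11.7]
[-0.05, -2.29, -0.21] [-17.3, -2.4, 12.4]
[-0.05, -2.29, -0.21] [-16.8, -2.5, 13.1]
[-0.05, -2.29, -0.21] [-16.2, -2.6, 13.7]
[-0.05, -2.29, -0.21] [-15.7, -2.6, 14.3]
```

Emit:
play_rows --rows '[[[0,-2.3,-0.2],[-21,-1.6,4.7],1],[[0,-2.3,-0.2],[-20.6,-1.7,5.5],1],[[0,-2.3,-0.2],[-20.4,-1.8,6.3],1],[[0,-2.3,-0.2],[-20.1,-1.9,7.1],1],[[0,-2.3,-0.2],[-19.8,-1.9,7.9],1],[[0,-2.3,-0.2],[-19.5,-2.0,8.7],1],[[0,-2.3,-0.2],[-19.1,-2.1,9.5],1],[[0,-2.3,-0.2],[-18.7,-2.2,10.2],1],[[0,-2.3,-0.2],[-18.3,-2.3,11.0],1],[[0,-2.3,-0.2],[-17.8,-2.3,11.7],1],[[0,-2.3,-0.2],[-17.3,-2.4,12.4],1],[[0,-2.3,-0.2],[-16.8,-2.5,13.1],1]]'

```text
t: 6.03
tcp_pos: [0.4727, -0.0807, 0.2141]
tool_rot: [0.674, 0.699, -0.171, 0.167]
force: [0.2, -1.3, -0.3]
finger_gap: 0.254
gripper_force: 88.4
```

Emit:
play_rows --rows '[[[0,-2.3,-0.2],[-16.2,-2.6,13.7],1],[[0,-2.3,-0.2],[-15.7,-2.6,14.3],1],[[0,0,0],[0,0,0],1],[[0,0,0],[0,0,0],1],[[0,0,0],[0,0,0],1]]'

```text
t: 6.45
tcp_pos: [0.4701, -0.1211, 0.2061]
tool_rot: [0.664, 0.694, -0.197, 0.194]
force: [0.1, -1.0, -0.3]
finger_gap: 0.25
gripper_force: 88.4
```

```bash
python3 - <<'E'
from h import *
s=sense(); T=R.from_quat(s['tool_rot']); print(s['t'],s['tcp_pos'],s['finger_gap'],s['force'],'rot err deg',np.degrees((T.inv()*Rs).as_rotvec()).round(2))
tip=s['tcp_pos']+T.as_matrix()[:,2]*.0964-S; print('nominal tip in slot frame mm',(tip@ex*1e3).round(1),(tip@ey*1e3).round(1),(tip@n*1e3).round(1))
c=get_calibration('wrist')
p,d=snapshot('wrist'); cv2.imwrite('pics/w3.png',p[:,:,::-1]); np.savez('pics/w3.npz',p=p,d=d,xyz=c['xyz'],att=c['attitude'])
cv2.imwrite('pics/w3c.png',cv2.resize(p[100:340,170:390,::-1],None,fx=2.5,fy=2.5,interpolation=cv2.INTER_CUBIC))
E
```

```text
6.45 [ 0.47007061 -0.12112288  0.20605285] 0.2504164575162229 [ 0.08326001 -1.03707041 -0.28784414] rot err deg [-0.91  0.09  0.18]
nominal tip in slot frame mm -4.9 -3.6 69.4
```

View pics/w3c.png

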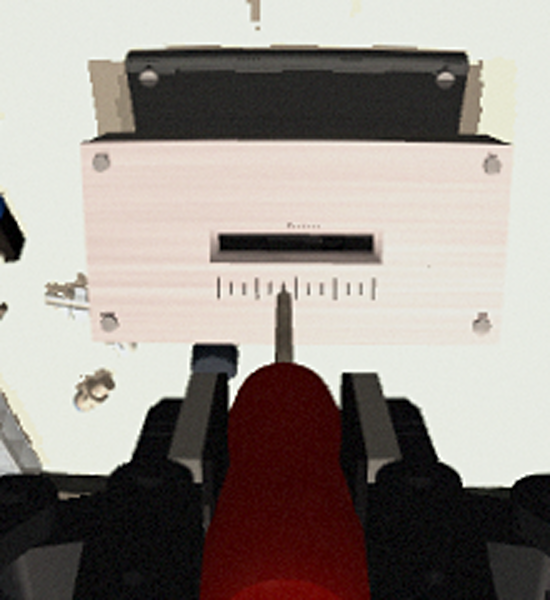

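```bash
python3 - <<'E'
from h import *
s=sense(); T=R.from_quat(s['tool_rot']).as_matrix()
z=np.load('pics/w3.npz'); c=dict(get_calibration('wrist'),xyz=z['xyz'],attitude=z['att'])
def at(u,v,o,nn): r=fray(c,170+u/2.5-.3,100+v/2.5-.3); return c['xyz']+r*(((o-c['xyz'])@nn)/(r@nn))
f=lambda P:np.round([(P-S)@ex*1e3,(P-S)@ey*1e3,(P-S)@n*1e3],1)
for nm,uv in dict(mouth=[(296.5,246.5),(211,246),(382,246),(296,231),(296,262)],panel=[(84,240),(505,240),(82,143),(511,145),(497,340)],screws=[(101,163),(491,164),(109,322),(481,325)]).items():
    for q in uv: print(nm,q,f(at(*q,S,n)))
P=at(285,287,s['tcp_pos']+T[:,2]*.0964,T[:,2]); print('tip slot frame',f(P),'tip in tool mm',((P-s['tcp_pos'])@T*1e3).round(1))
E
```

```text
mouth (296.5, 246.5) [ 0.4 -0.2  0. ]
mouth (211, 246) [  0.4 -32.8  -0. ]
mouth (382, 246) [-0.1 32.5  0. ]
mouth (296, 231) [-5.7 -0.4 -0. ]
mouth (296, 262) [ 6.5 -0.3 -0. ]
panel (84, 240) [ -1.9 -82.7   0. ]
panel (505, 240) [-3.  80.7 -0. ]
panel (82, 143) [-39.8 -81.7   0. ]
panel (511, 145) [-40.1  80.8   0. ]
panel (497, 340) [38.2 80.7 -0. ]
screws (101, 163) [-32.  -74.5  -0. ]
screws (491, 164) [-32.6  73.3   0. ]
screws (109, 322) [ 31.6 -74.6  -0. ]
screws (481, 325) [31.8 73.5  0. ]
tip slot frame [-4.5 -3.6 69.8] tip in tool mm [-0.2 -0.5 96.4]
```

Emit:
play_rows --rows '[[[-0.9,0.1,0.2],[-4.2,-4,8],1],[[0,0,0],[0,-8,10],1],[[0,0,0],[0,-8,10],1],[[0,0,0],[0,-3,10],1],[[0,0,0],[0,0,10],1],[[0,0,0],[0,0,7],1],[[0,0,0],[0,0,0],1],[[0,0,0],[0,0,0],1],[[0,0,0],[0,0,0],1]]'

```text
t: 7.25
tcp_pos: [0.4496, -0.1552, 0.163]
tool_rot: [0.664, 0.695, -0.19, 0.201]
force: [0.4, 1.0, -1.1]
finger_gap: 0.249
gripper_force: 88.5
```

```bash
cat > st.py <<'E'
from h import *
s=sense(); T=R.from_quat(s['tool_rot']); M=T.as_matrix()
tip=s['tcp_pos']+M@[-.0002,-.0005,.0964]-S; F=s['force']
print(round(s['t'],2),'tip',[round(tip@a*1e3,2) for a in (ex,ey,n)],'F',[round(F@a,1) for a in (ex,ey,n)],'rot err',np.degrees((T.inv()*Rs).as_rotvec()).round(2),'gap',round(s['finger_gap'],3),'g',round(s['gripper_force']))
E
python3 st.py
```

```text
7.25 tip [np.float64(0.47), np.float64(-24.25), np.float64(15.29)] F [np.float64(-1.4), np.float64(0.5), np.float64(-0.4)] rot err [ 0.15  0.09 -0.07] gap 0.249 g 88
```

Emit:
play_rows --rows '[[[0,0,0],[0.8,-0.5,5],1],[[0,0,0],[0,0,5],1],[[0,0,0],[0,0,4],1],[[0,0,0],[0,0,3],1],[[0,0,0],[0,0,2],1],[[0,0,0],[0,0,1],1],[[0,0,0],[0,0,0],1],[[0,0,0],[0,0,0],1]]'

```text
t: 7.92
tcp_pos: [0.4491, -0.1654, 0.1451]
tool_rot: [0.664, 0.695, -0.19, 0.2]
force: [-0.6, 0.9, -0.6]
finger_gap: 0.252
gripper_force: 88.5
```

```bash
python3 st.py
```

```text
7.92 tip [np.float64(-0.4), np.float64(-25.43), np.float64(-5.3)] F [np.float64(-1.1), np.float64(-0.5), np.float64(0.0)] rot err [ 0.07  0.07 -0.06] gap 0.252 g 88
```

Inside the slot without contact. Now touch the floor.

Emit:
play_rows --rows '[[[0,0,0],[0,0,1],1],[[0,0,0],[0,0,1],1],[[0,0,0],[0,0,1],1],[[0,0,0],[0,0,0.7],1],[[0,0,0],[0,0,0],1]]'

```text
t: 8.33
tcp_pos: [0.4494, -0.167, 0.1426]
tool_rot: [0.664, 0.695, -0.19, 0.201]
force: [-0.9, 5.9, 4.8]
finger_gap: 0.25
gripper_force: 89.4
```

```bash
python3 st.py
```

```text
8.33 tip [np.float64(-0.26), np.float64(-25.08), np.float64(-8.27)] F [np.float64(-2.5), np.float64(-0.7), np.float64(7.2)] rot err [ 0.14  0.1  -0.07] gap 0.25 g 89
```

Emit:
play_rows --rows '[[[0,0,0],[0,1,0.4],1],[[0,0,0],[0,1,0],1],[[0,0,0],[0,1,0],1],[[0,0,0],[0,1,0],1]]'

```text
t: 8.67
tcp_pos: [0.4507, -0.1669, 0.1424]
tool_rot: [0.665, 0.694, -0.192, 0.199]
force: [-5.6, 7.1, 9.9]
finger_gap: 0.249
gripper_force: 89.5
```

Emit:
play_rows --rows '[[[0,0,0],[0,1,0],1],[[0,0,0],[0,1,0],1],[[0,0,0],[0,1,0],1],[[0,0,0],[0,1,0],1]]'

```text
t: 9.0
tcp_pos: [0.4519, -0.1667, 0.1421]
tool_rot: [0.665, 0.694, -0.195, 0.197]
force: [-8.5, 7.2, 11.0]
finger_gap: 0.253
gripper_force: 89.9
```

```bash
python3 st.py
```

```text
9.0 tip [np.float64(-0.52), np.float64(-23.65), np.float64(-8.56)] F [np.float64(-0.6), np.float64(-8.2), np.float64(13.4)] rot err [-0.53  0.18 -0.04] gap 0.253 g 90
```

Emit:
play_rows --rows '[[[0,0,0],[0,0,-0.5],1],[[0,0,0],[0,0,0],1],[[0,0,0],[0,0,0],1]]'

```text
t: 9.25
tcp_pos: [0.4532, -0.1666, 0.1424]
tool_rot: [0.665, 0.694, -0.194, 0.198]
force: [-5.2, 4.3, 7.6]
finger_gap: 0.251
gripper_force: 89.3
```

```bash
python3 st.py
```

```text
9.25 tip [np.float64(-0.5), np.float64(-22.1), np.float64(-8.33)] F [np.float64(0.2), np.float64(-5.0), np.float64(8.9)] rot err [-0.37  0.15 -0.04] gap 0.251 g 89
```

Emit:
play_rows --rows '[[[0,0,0],[0,1,0],1],[[0,0,0],[0,1,0],1],[[0,0,0],[0,1,0],1],[[0,0,0],[0,0,0],1],[[0,0,0],[0,0,0],1]]'

```text
t: 9.67
tcp_pos: [0.4554, -0.1665, 0.1423]
tool_rot: [0.665, 0.694, -0.194, 0.198]
force: [-6.5, 5.7, 8.7]
finger_gap: 0.253
gripper_force: 89.4
```

```bash
python3 st.py
```

```text
9.67 tip [np.float64(-0.54), np.float64(-20.06), np.float64(-8.35)] F [np.float64(-0.5), np.float64(-6.3), np.float64(10.5)] rot err [-0.48  0.16 -0.03] gap 0.253 g 89
```

Emit:
play_rows --rows '[[[0,0,0],[0,1,0],1],[[0,0,0],[0,1,0],1],[[0,0,0],[0,1,0],1],[[0,0,0],[0,1,0],1],[[0,0,0],[0,0,0],1],[[0,0,0],[0,0,0],1]]'

```text
t: 10.17
tcp_pos: [0.4591, -0.1663, 0.1423]
tool_rot: [0.665, 0.694, -0.194, 0.197]
force: [-5.9, 5.0, 7.6]
finger_gap: 0.248
gripper_force: 89.5
```

```bash
python3 st.py
```

```text
10.17 tip [np.float64(-0.55), np.float64(-16.39), np.float64(-8.37)] F [np.float64(-0.4), np.float64(-5.7), np.float64(9.2)] rot err [-0.51  0.16 -0.03] gap 0.248 g 89
```

Sliding steadily on the floor; continue.

Emit:
play_rows --rows '[[[0,0,0],[0,1,0],1],[[0,0,0],[0,1,0],1],[[0,0,0],[0,1,0],1],[[0,0,0],[0,1,0],1],[[0,0,0],[0,0,0],1]]'

```text
t: 10.58
tcp_pos: [0.4627, -0.1661, 0.1423]
tool_rot: [0.665, 0.694, -0.195, 0.197]
force: [-6.7, 5.5, 8.8]
finger_gap: 0.251
gripper_force: 89.6
```

```bash
python3 st.py
```

```text
10.58 tip [np.float64(-0.58), np.float64(-12.88), np.float64(-8.37)] F [np.float64(-0.2), np.float64(-6.4), np.float64(10.5)] rot err [-0.57  0.16 -0.03] gap 0.251 g 90
```

Emit:
play_rows --rows '[[[0,0,0],[0,1,0],1],[[0,0,0],[0,1,0],1],[[0,0,0],[0,1,0],1],[[0,0,0],[0,1,0],1],[[0,0,0],[0,0,0],1]]'

```text
t: 11.0
tcp_pos: [0.4666, -0.1659, 0.1422]
tool_rot: [0.665, 0.694, -0.195, 0.197]
force: [-7.4, 5.7, 8.7]
finger_gap: 0.255
gripper_force: 89.6
```

```bash
python3 st.py
```

```text
11.0 tip [np.float64(-0.61), np.float64(-9.04), np.float64(-8.4)] F [np.float64(-0.5), np.float64(-7.1), np.float64(10.6)] rot err [-0.59  0.16 -0.03] gap 0.255 g 90
```

Emit:
play_rows --rows '[[[0,0,0],[0,1,0],1],[[0,0,0],[0,1,0],1],[[0,0,0],[0,1,0],1],[[0,0,0],[0,1,0],1],[[0,0,0],[0,0,0],1]]'

```text
t: 11.42
tcp_pos: [0.4705, -0.1657, 0.1423]
tool_rot: [0.665, 0.694, -0.195, 0.197]
force: [-7.7, 5.5, 8.5]
finger_gap: 0.252
gripper_force: 89.6
```

```bash
python3 st.py
```

```text
11.42 tip [np.float64(-0.62), np.float64(-5.13), np.float64(-8.37)] F [np.float64(-0.5), np.float64(-7.4), np.float64(10.3)] rot err [-0.6   0.16 -0.03] gap 0.252 g 90
```

Emit:
play_rows --rows '[[[0,0,0],[0,1,0],1],[[0,0,0],[0,1,0],1],[[0,0,0],[0,1,0],1],[[0,0,0],[0,1,0],1],[[0,0,0],[0,0,0],1]]'

```text
t: 11.83
tcp_pos: [0.4745, -0.1656, 0.1422]
tool_rot: [0.665, 0.694, -0.195, 0.197]
force: [-6.9, 5.8, 8.6]
finger_gap: 0.246
gripper_force: 89.6
```

```bash
python3 st.py
```

```text
11.83 tip [np.float64(-0.63), np.float64(-1.22), np.float64(-8.38)] F [np.float64(-0.6), np.float64(-6.6), np.float64(10.5)] rot err [-0.61  0.16 -0.03] gap 0.246 g 90
```

Emit:
play_rows --rows '[[[0,0,0],[0,1,0],1],[[0,0,0],[0,1,0],1],[[0,0,0],[0,1,0],1],[[0,0,0],[0,1,0],1],[[0,0,0],[0,0,0],1]]'

```text
t: 12.25
tcp_pos: [0.4784, -0.1654, 0.1422]
tool_rot: [0.665, 0.693, -0.195, 0.197]
force: [-8.0, 6.3, 8.8]
finger_gap: 0.248
gripper_force: 89.7
```

```bash
python3 st.py
```

```text
12.25 tip [np.float64(-0.63), np.float64(2.71), np.float64(-8.39)] F [np.float64(-1.0), np.float64(-7.7), np.float64(11.0)] rot err [-0.62  0.16 -0.03] gap 0.248 g 90
```

Emit:
play_rows --rows '[[[0,0,0],[0,1,0],1],[[0,0,0],[0,1,0],1],[[0,0,0],[0,1,0],1],[[0,0,0],[0,1,0],1],[[0,0,0],[0,0,0],1]]'

```text
t: 12.67
tcp_pos: [0.4824, -0.1652, 0.1422]
tool_rot: [0.665, 0.693, -0.195, 0.197]
force: [-8.3, 5.9, 8.9]
finger_gap: 0.254
gripper_force: 89.7
```

```bash
python3 st.py
```

```text
12.67 tip [np.float64(-0.63), np.float64(6.7), np.float64(-8.4)] F [np.float64(-0.6), np.float64(-8.0), np.float64(10.8)] rot err [-0.62  0.15 -0.03] gap 0.254 g 90
```

Emit:
play_rows --rows '[[[0,0,0],[0,1,0],1],[[0,0,0],[0,1,0],1],[[0,0,0],[0,1,0],1],[[0,0,0],[0,1,0],1],[[0,0,0],[0,0,0],1]]'

```text
t: 13.08
tcp_pos: [0.492, -0.1653, 0.1422]
tool_rot: [0.664, 0.694, -0.191, 0.2]
force: [-2.3, 1.6, 1.5]
finger_gap: 0.255
gripper_force: 89.1
```

```bash
python3 st.py
```

```text
13.08 tip [np.float64(-0.33), np.float64(17.43), np.float64(-8.76)] F [np.float64(-0.7), np.float64(-2.2), np.float64(2.2)] rot err [ 0.05  0.08 -0.07] gap 0.255 g 89
```

Emit:
play_rows --rows '[[[0,0,0],[0,-0.5,1],1],[[0,0,0],[0,0,1],1],[[0,0,0],[0,0,0],1]]'

```text
t: 13.33
tcp_pos: [0.4912, -0.1666, 0.14]
tool_rot: [0.664, 0.695, -0.191, 0.2]
force: [-1.7, -0.8, -2.0]
finger_gap: 0.248
gripper_force: 89.0
```

```bash
python3 st.py
```

```text
13.33 tip [np.float64(-0.45), np.float64(16.47), np.float64(-11.2)] F [np.float64(-0.4), np.float64(-1.7), np.float64(-2.0)] rot err [-0.    0.07 -0.05] gap 0.248 g 89
```

Emit:
play_rows --rows '[[[0,0,0],[0,-1,0.5],1],[[0,0,0],[0,0,0.7],1],[[0,0,0],[0,0,0.7],1],[[0,0,0],[0,0,0.7],1],[[0,0,0],[0,0,0.7],1],[[0,0,0],[0,0,0.7],1],[[0,0,0],[0,0,0.7],1],[[0,0,0],[0,0,0.7],1],[[0,0,0],[0,0,0],1]]'

```text
t: 14.08
tcp_pos: [0.4909, -0.1693, 0.1361]
tool_rot: [0.664, 0.695, -0.19, 0.2]
force: [-1.7, 3.3, 3.0]
finger_gap: 0.249
gripper_force: 89.6
```

```bash
python3 st.py
```

```text
14.08 tip [np.float64(-0.26), np.float64(16.22), np.float64(-16.01)] F [np.float64(-1.2), np.float64(-1.5), np.float64(4.3)] rot err [ 0.1   0.09 -0.06] gap 0.249 g 90
```

Emit:
play_rows --rows '[[[0,0,0],[0,0,0.6],1],[[0,0,0],[0,0,0.6],1],[[0,0,0],[0,0,0.6],1],[[0,0,0],[0,0,0.6],1],[[0,0,0],[0,0,0.6],1],[[0,0,0],[0,0,0.6],1],[[0,0,0],[0,0,0.6],1],[[0,0,0],[0,0,0.5],1],[[0,0,0],[0,0,0.5],1],[[0,0,0],[0,0,0.5],1],[[0,0,0],[0,0,0],1]]'

```text
t: 15.0
tcp_pos: [0.4911, -0.1722, 0.1315]
tool_rot: [0.664, 0.695, -0.19, 0.201]
force: [-2.8, 6.4, 7.9]
finger_gap: 0.249
gripper_force: 90.1
```

```bash
python3 st.py
```

```text
15.0 tip [np.float64(-0.17), np.float64(16.29), np.float64(-21.38)] F [np.float64(-1.3), np.float64(-2.5), np.float64(10.2)] rot err [ 0.11  0.1  -0.07] gap 0.249 g 90
```

Emit:
play_rows --rows '[[[0,0,0],[0,0,0.5],1],[[0,0,0],[0,0,0.5],1],[[0,0,0],[0,0,0],1],[[0,0,0],[0,0,0],1],[[0,0,0],[0,0,0],1]]'

```text
t: 15.42
tcp_pos: [0.4911, -0.1724, 0.1313]
tool_rot: [0.664, 0.695, -0.19, 0.201]
force: [-3.6, 9.6, 11.5]
finger_gap: 0.253
gripper_force: 90.6
```

```bash
python3 st.py
```

```text
15.42 tip [np.float64(-0.11), np.float64(16.35), np.float64(-21.69)] F [np.float64(-2.2), np.float64(-3.2), np.float64(14.9)] rot err [ 0.15  0.12 -0.07] gap 0.253 g 91
```

Emit:
play_rows --rows '[[[0,0,0],[0,0,-3],1],[[0,0,0],[0,0,-6],1],[[0,0,0],[0,0,-8],1],[[0,0,0],[0,0,-12],1],[[0,0,0],[0,0,-16],1],[[0,0,0],[0,0,-20],1],[[0,0,0],[0,0,-20],1],[[0,0,0],[0,0,-15],1],[[0,0,0],[0,0,0],1],[[0,0,0],[0,0,0],1]]'

```text
t: 16.25
tcp_pos: [0.4896, -0.1197, 0.2159]
tool_rot: [0.664, 0.695, -0.189, 0.202]
force: [-0.9, -0.2, -1.1]
finger_gap: 0.253
gripper_force: 88.9
```

```bash
python3 st.py; python3 - <<'E'
from h import *
s=sense()
c=get_calibration('wrist')
p,d=snapshot('wrist'); np.savez('pics/w4.npz',p=p,d=d,xyz=c['xyz'],att=c['attitude'])
cv2.imwrite('pics/w4c.png',cv2.resize(p[100:340,170:390,::-1],None,fx=2.5,fy=2.5,interpolation=cv2.INTER_CUBIC))
Rd=R.from_matrix(np.array([[0,1,0],[1,0,0],[0,0,-1]]))
plan([.497,.1703,.275],Rd,14)
E
```

```text
16.25 tip [np.float64(0.09), np.float64(17.46), np.float64(78.0)] F [np.float64(-0.4), np.float64(-0.9), np.float64(-1.0)] rot err [ 0.28  0.12 -0.09] gap 0.253 g 89
[0.06, 2.29, 0.18] [15.5, 1.5, -14.3]
[0.06, 2.29, 0.18] [16.1, 1.4, -13.7]
[0.06, 2.29, 0.18] [16.6, 1.4, -13.0]
[0.06, 2.29, 0.18] [17.2, 1.3, -12.3]
[0.06, 2.29, 0.18] [17.6, 1.2, -11.7]
[0.06, 2.29, 0.18] [18.1, 1.2, -10.9]
[0.06, 2.29, 0.18] [18.5, 1.1, -10.2]
[0.06, 2.29, 0.18] [18.9, 1.0, -9.5]
[0.06, 2.29, 0.18] [19.3, 1.0, -8.7]
[0.06, 2.29, 0.18] [19.6, 0.9, -7.9]
[0.06, 2.29, 0.18] [19.9, 0.8, -7.1]
[0.06, 2.29, 0.18] [20.2, 0.8, -6.3]
[0.06, 2.29, 0.18] [20.4, 0.7, -5.5]
[0.06, 2.29, 0.18] [20.6, 0.6, -4.7]
```

View pics/w4c.png

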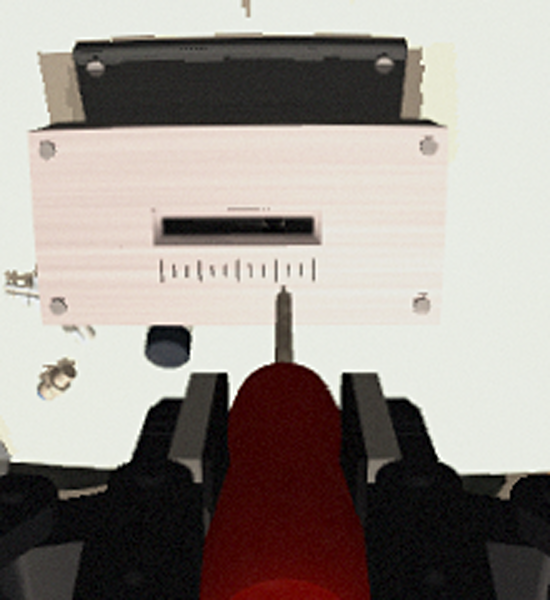

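Emit:
play_rows --rows '[[[0,2.3,0.2],[15.5,1.5,-14.3],1],[[0,2.3,0.2],[16.1,1.4,-13.7],1],[[0,2.3,0.2],[16.6,1.4,-13],1],[[0,2.3,0.2],[17.2,1.3,-12.3],1],[[0,2.3,0.2],[17.6,1.2,-11.7],1],[[0,2.3,0.2],[18.1,1.2,-11],1],[[0,2.3,0.2],[18.5,1.1,-10.2],1],[[0,2.3,0.2],[19,1,-9.5],1],[[0,2.3,0.2],[19.3,1,-8.7],1],[[0,2.3,0.2],[19.6,0.9,-7.9],1],[[0,2.3,0.2],[20,0.8,-7],1],[[0,2.3,0.2],[20.2,0.8,-6.3],1]]'

```text
t: 17.3
tcp_pos: [0.4945, 0.13, 0.2605]
tool_rot: [0.705, 0.708, -0.023, 0.032]
force: [0.1, 0.2, -0.9]
finger_gap: 0.253
gripper_force: 89.1
```

Emit:
play_rows --rows '[[[0,2.3,0.2],[20.4,0.7,-5.5],1],[[0,2.3,0.2],[20.6,0.6,-4.7],1],[[0,0,0],[0,0,0],1],[[0,0,0],[0,0,0],1],[[0,0,0],[0,0,0],1]]'

```text
t: 17.72
tcp_pos: [0.4954, 0.1704, 0.2684]
tool_rot: [0.708, 0.707, 0.005, 0.004]
force: [0.8, 0.2, -1.3]
finger_gap: 0.252
gripper_force: 89.0
```

```bash
cat > st2.py <<'E'
from h import *
Rd=R.from_matrix(np.array([[0,1,0],[1,0,0],[0,0,-1]]))
s=sense(); T=R.from_quat(s['tool_rot']); tip=s['tcp_pos']+T.as_matrix()@[-.0002,-.0005,.0964]
print(round(s['t'],2),'tip',(tip*1e3).round(1),'F',s['force'].round(1),'rot err',np.degrees((T.inv()*Rd).as_rotvec()).round(2),'gap',round(s['finger_gap'],3))
E
python3 st2.py; python3 - <<'E'
from h import *
c=get_calibration('wrist')
p,d=snapshot('wrist'); np.savez('pics/w5.npz',p=p,d=d,xyz=c['xyz'],att=c['attitude'])
cv2.imwrite('pics/w5c.png',cv2.resize(p[100:340,170:390,::-1],None,fx=2.5,fy=2.5,interpolation=cv2.INTER_CUBIC))
E
```

```text
17.72 tip [496.1 170.2 172. ] F [ 0.8  0.2 -1.3] rot err [ 0.74 -0.03 -0.08] gap 0.252
```

View pics/w5c.png

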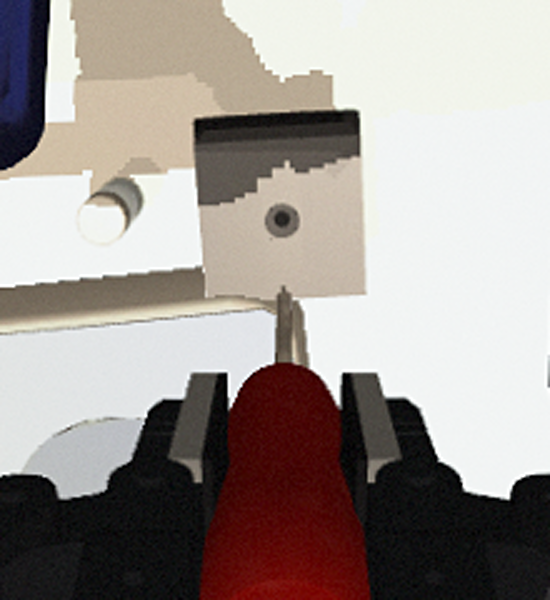

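```bash
python3 - <<'E'
from h import *
s=sense(); T=R.from_quat(s['tool_rot']).as_matrix()
z=np.load('pics/w5.npz'); c=dict(get_calibration('wrist'),xyz=z['xyz'],attitude=z['att'])
def at(u,v,zz): r=fray(c,170+u/2.5-.3,100+v/2.5-.3); return c['xyz']+r*((zz-c['xyz'][2])/r[2])
print('hole',at(282,220,.066),'tip',at(285,288,.172)) 
for q in [(204,297),(365,293),(194,144),(359,139)]: print(at(*q,.066))
E
```

```text
hole [0.49703073 0.16792886 0.066     ] tip [0.49673551 0.16956039 0.172     ]
[0.46299479 0.13395309 0.066     ]
[0.53314402 0.13537279 0.066     ]
[0.460407   0.20065206 0.066     ]
[0.52921693 0.20247893 0.066     ]
```

Emit:
play_rows --rows '[[[0.7,0,0],[-1.5,1.9,12],1],[[0,0,0],[0,0,18],1],[[0,0,0],[0,0,20],1],[[0,0,0],[0,0,18],1],[[0,0,0],[0,0,14],1],[[0,0,0],[0,0,7],1],[[0,0,0],[0,0,2],1],[[0,0,0],[0,0,0],1],[[0,0,0],[0,0,0],1],[[0,0,0],[0,0,0],1]]'

```text
t: 18.6
tcp_pos: [0.4988, 0.1702, 0.1793]
tool_rot: [0.707, 0.707, 0.003, 0.001]
force: [0.5, 0.2, -0.2]
finger_gap: 0.253
gripper_force: 89.0
```

```bash
python3 st2.py
```

```text
18.6 tip [498.8 170.2  82.9] F [ 0.5  0.2 -0.2] rot err [ 0.28 -0.15 -0.06] gap 0.253
```

Emit:
play_rows --rows '[[[0.3,-0.1,0],[-1.6,-1.3,2],1],[[0,0,0],[0,0,5],1],[[0,0,0],[0,0,5],1],[[0,0,0],[0,0,5],1],[[0,0,0],[0,0,4],1],[[0,0,0],[0,0,3],1],[[0,0,0],[0,0,0],1],[[0,0,0],[0,0,0],1]]'

```text
t: 19.27
tcp_pos: [0.4967, 0.1687, 0.1542]
tool_rot: [0.707, 0.707, -0.001, -0.001]
force: [-0.1, 0.6, -0.3]
finger_gap: 0.252
gripper_force: 89.0
```

```bash
python3 st2.py
```

```text
19.27 tip [495.9 168.6  57.8] F [-0.1  0.6 -0.3] rot err [-0.16 -0.05 -0.06] gap 0.252
```

Emit:
play_rows --rows '[[[0,0,0],[0,0.4,5],1],[[0,0,0],[0,0,8],1],[[0,0,0],[0,0,8],1],[[0,0,0],[0,0,8],1],[[0,0,0],[0,0,7],1],[[0,0,0],[0,0,5],1],[[0,0,0],[0,0,4],1],[[0,0,0],[0,0,2],1],[[0,0,0],[0,0,0],1],[[0,0,0],[0,0,0],1]]'

```text
t: 20.1
tcp_pos: [0.4969, 0.1687, 0.1074]
tool_rot: [0.707, 0.707, -0.001, -0.001]
force: [0.3, 0.4, -1.7]
finger_gap: 0.251
gripper_force: 89.0
```

```bash
python3 st2.py
```

```text
20.1 tip [496.2 168.6  11. ] F [ 0.3  0.4 -1.7] rot err [-0.15 -0.04 -0.06] gap 0.251
```

Lower the last 4.5 mm and release gradually.

Emit:
play_rows --rows '[[[0,0,0],[0,0,2],1],[[0,0,0],[0,0,1.5],1],[[0,0,0],[0,0,0.7],1],[[0,0,0],[0,0,0],1],[[0,0,0],[0,0,0],1]]'

```text
t: 20.52
tcp_pos: [0.4969, 0.1686, 0.1033]
tool_rot: [0.707, 0.707, -0.001, -0.001]
force: [0.5, 0.6, -2.0]
finger_gap: 0.252
gripper_force: 89.1
```

Emit:
play_rows --grip_force 20 --rows '[[[0,0,0],[0,0,0],1],[[0,0,0],[0,0,0],0.7],[[0,0,0],[0,0,0],0.6],[[0,0,0],[0,0,0],0.4],[[0,0,0],[0,0,0],0.3],[[0,0,0],[0,0,0],0.3],[[0,0,0],[0,0,0],0.3],[[0,0,0],[0,0,0],0.3]]'

```text
t: 21.18
tcp_pos: [0.497, 0.1686, 0.1033]
tool_rot: [0.707, 0.707, -0.001, -0.001]
force: [-0.0, -0.7, 1.0]
finger_gap: 0.702
gripper_force: 0.0
```

Emit:
play_rows --rows '[[[0,0,0],[0,0,-5],0.3],[[0,0,0],[0,0,-10],0.3],[[0,0,0],[0,0,-20],0.3],[[0,0,0],[0,0,-30],0.3],[[0,0,0],[0,0,-35],0.3],[[0,0,0],[0,0,-35],0.3],[[0,0,0],[0,0,-35],0.3],[[0,0,0],[0,0,-15],0.3],[[0,0,0],[0,0,0],0.3],[[0,0,0],[0,0,0],0.3],[[0,0,0],[0,0,0],0.3]]'

```text
t: 22.1
tcp_pos: [0.4964, 0.1684, 0.2876]
tool_rot: [0.707, 0.707, -0.001, -0.002]
force: [-0.4, 0.0, 0.1]
finger_gap: 0.702
gripper_force: 0.0
```

```bash
python3 - <<'E'
from h import *
s=sense(); print(s['t'],s['tcp_pos'],s['force'],s['finger_gap'])
c=get_calibration('wrist'); p,d=snapshot('wrist'); cv2.imwrite('pics/w6.png',p[:,:,::-1])
v,u=np.mgrid[:420,:560]; r=fray(c,u.ravel(),v.ravel()); ax=R.from_quat(c['attitude']).as_matrix()[:,2]
W=(c['xyz']+r*(d.ravel()/(r@ax))[:,None]).reshape(420,560,3)
h=cv2.cvtColor(p,cv2.COLOR_RGB2HSV); q=((h[...,0]<8)|(h[...,0]>172))&(h[...,1]>120)&(h[...,2]>50)&(np.hypot(W[...,0]-.497,W[...,1]-.169)<.05)
t=W[q&(W[...,2]>.15)]; print(len(t),t.mean(0),t.max(0))
E
```

```text
22.1 [0.49637763 0.16839179 0.28762718] [-0.40015254  0.02139371  0.05731309] 0.7019416776342294
557 [0.4968242  0.16729961 0.15554344] [0.50822334 0.17781295 0.15820196]
```

View pics/w6.png

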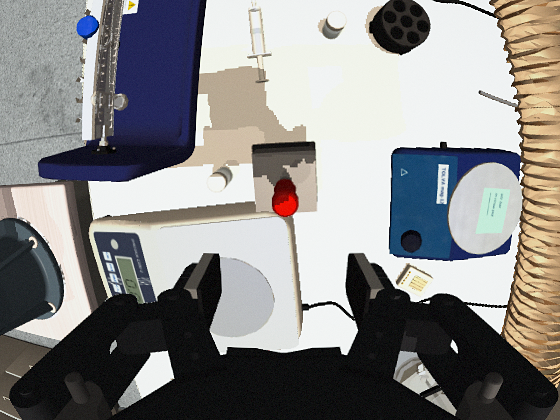

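The screwdriver (red, pixel 285,198) stands upright in its stand again, with its top at the same height as before. Vial_1 (218,179) is undisturbed and the gripper is clear of everything.

```bash
python3 -c "
from station import *
print(sign_off())"
```

```text
the job is handed in; nothing more can be done
None
```

I pushed the trip pin to its stop, stood the screwdriver back upright in its stand, left the vials untouched as far as I could see, and handed the job in at about 22 s; no verdict came back.

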